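# Unlock, tip out and lock open a counter stock bin

## Robot

A 6-joint arm with a two-finger parallel gripper is mounted at the origin on the work surface. World frame = base frame: x ahead of the robot, y to its left, z up, the work surface at z = 0. Lengths are in mm, angles in rad, forces in N, time in s.
With the tool pointing down it reaches from about 275 to 825 mm from the base axis. Payload 5.2 kg.
Tool frame: the origin (TCP) lies at the very end of the fingers, on their centre line; the grasp point (between the pads) lies env.grip_point_offset behind it (env.grip_point_offset is the distance from the TCP to the grasp point, in mm); z points along the fingers, y is the line along which they close (so a half turn about z gives the same grasp; the last joint's range is limited). The gripper opens to 93 mm and grips with 3 to 60 N. Pads are 15 mm wide; open, the fingers measure 128 mm over their backs; the gripper's body (75 mm by 188 mm) begins 65 mm behind the grasp point.
Start: joints at [-1.354, 0.259, 1.535, -0, 1.348, -0.203], TCP at [224.188, -502.24, 218.653] pointing down, gripper open.
Joint ranges: [-3.14, 3.14], [-0.91, 2.08], [0.19, 2.58], [-1.22, 4.36], [0.22, 2.71], [-3.12, 3.12]. Speed limits (rad/s): [2.57, 2.57, 3.14, 3.14, 3.14, 3.14].

## Interface

Orientations are given as a rotation vector (axis times angle).
In Python, from plant import env, viewer gives the robot as it stands.
- The arm moves only by the tool apply_moves, never from a script. Its argument "deltas" is a list of rows, each an object of numbers: "tx", "ty", "tz": the shift along the tool's x, y, z each as a share of 400 mm, from -1 to 1; "twist": the turn about the tool's z as a share of pi rad, from -1 to 1. In form: [{"tx": .., "ty": .., "tz": .., "twist": ..}, ...]. A call has 1 to 10 rows; each row is the pose to reach, as a shift and turn from the pose commanded when the call began, along the tool's axes at that moment, turning the shorter way round; what a row does not reach only later rows make up. A row lasts 1/8 s, in which the tool goes at most 62.5 mm and 10.7 degrees, less where a joint would pass 70% of its speed; a pose out of reach is approached as far as the arm can. A call with a number of a shift or a turn outside -1 to 1 is refused whole. A call with a gripper value outside its range is refused whole. "jaw" is the gripper command: -1 is shut, 1 is fully open, values between are in proportion, set as the call begins (left out, the last holds). The fingers move at their own pace and stop on an object; "grip_force" is the grip in N (left out, the last holds). Time passes only in rows, so rows that repeat a pose let the fingers close. It gives the time, the measured TCP pose, the force, the opening and the grip force at its end, in the units of the state.
- env.observe(): the state, without advancing time (a new reading comes with each control period).
- viewer.grab_frame(name): name is "side" or "top"; returns a dict with "img" (480x640x3 uint8, red, green, blue), "mtx" (3x3 intrinsics, pixels), "D" ([k1, k2, p1, p2, k3] as OpenCV has them; the pictures are not rectified), "position" and "orientation" of the camera in the world. Camera axes: x right, y down, z forward; pixel columns grow to the right and rows downward; lengths in mm; the calibration is good to about 2 mm. A picture is of the moment at which its call begins. There is no depth.
- env.job_done(): hands the job in; it is judged then, once.
The state is a dict: "t": time; "joint_positions": joint angles; "dq": joint speeds; "tau": joint torques, N m; "ee_pos": TCP position; "tcp_rot": TCP orientation; "ft_force": force on the tool from outside, world axes, zero at the start; "moment": the same for the moment, N m; "opening": opening from 0.0 (shut) to 1.0 (fully open); "gripper_force": force on a finger pad.
Only numpy, scipy, OpenCV 4.12 (cv2) and the standard library are available. Lean on these libraries where they do the work, as an engineer would, in place of code of your own. Each camera call takes 0.05 s, during which the arm holds its last target. There are 200 camera calls.

## Task

The tilt-out stock bin on the kiosk counter is locked shut by the hinged U-shaped metal lever on its side. Flick the lever up to release the bin, tip the bin forward until it is fully open, and push the lever fully down again so that it locks the bin open. Leave the jars and other things standing around it where they are.

Things in the scene. Friction and masses are not known exactly. Their poses are not given: they have to be found in the camera images.
- unit: Fixed plywood housing, 165 (x) by 168 mm (y), 100 mm high, open on top, that carries the bin and, on its -y side, the lever. Origin: on the counter under the closed bin's middle. Its front faces its own -x; z up. Positions given below are mm in this frame. Lever posts, 140 high, stand at x = -88, -28 and 47 (8 thick), y = -147 to -123.
- bin (a joint): Tilt of the bin about its bottom front edge (axis along the unit's y), rad: 0 closed, grows as its top tips forward (to the unit's -x), 0.64 fully open at its stop. Left alone it swings shut below about 0.3, tips open beyond about 0.5 and stays in between; about 2 N at the rim opens it. With the lever down it can move only about 0.07 from closed, or from fully open.
- bin_pivot (a point): Point on the bin's tilt axis, mid width, at x = -68, y = 0, z = 22 (does not move).
- bin_rim (a point): Middle of the inner upper edge of the bin's front panel, moves with the bin; closed: x = -64, y = 0, z = 188. Panel 8 thick, 148 wide, rising straight from the pivot, with a 28 mm lip jutting forward at its top. Behind it the bin is open from above, 117 free in x, 136 in y, above tins that reach z = 86: fingers can go down behind the panel and pull it to -x.
- bin_pin (a point): Outer end of a 12 mm steel pin on the bin's -y side; closed: x = -28, y = -112, z = 127; it moves 70 mm to -x as the bin opens. The lever's tongue stands in its way when the lever is down.
- lever (a joint): Angle of the lever, rad: 0 fully down (locks; it slopes 45 degrees down and outward to the unit's -y), grows as it swings up and outward, 1.3 fully up (released; 29 degrees above level, still pointing to -y). Over-centre weight: it falls down by itself below about 0.4 and up above about 0.6; about 1 N at its bar moves it. With the bin half open it cannot go down.
- lever_axle (a point): Middle of the lever's hinge axle (axis along the unit's x), at x = -58, y = -135, z = 130 (does not move). It runs on to x = 97, where, at x = 77, a weight 42 mm across, 34 long stands 60 mm above it, swinging with the lever. On its inner side the lever has a flat tongue, 44 wide and 43 long, level when the lever is down and hanging when it is up.
- lever_bar (a point): Middle of the lever's cross bar, 120 mm from the axle; lever down: x = -58, y = -220, z = 45. The lever is an open U of 12 mm round metal bar: two arms 88 apart (76 free between) and the bar along the unit's x, with a black sleeve 60 long, 18 thick. Fingers can go down through the U between posts and bar and hook the bar outward and up, or press it down from above.
- jar_tall: Bystander, loose, leave where it is: closed glass jar, upright, diameter 72, height 120 (mm). Origin: centre of its underside.
- tin: Bystander, loose, leave where it is: small closed black jar, upright, diameter 60, height 65, close behind the lever (mm). Origin: centre of its underside.
- phone: Bystander, loose, leave where it is: phone lying flat, 78 x 160 x 10, in front of the bin (mm). Origin: centre of its underside.
- canister: Bystander, loose, leave where it is: upright can, diameter 72, height 170 (mm). Origin: centre of its underside.
- tub: Bystander, loose, leave where it is: open white tub, diameter 90, height 45 (mm). Origin: centre of its underside.
- jar_wide: Bystander, loose, leave where it is: closed glass jar, upright, diameter 90, height 90 (mm). Origin: centre of its underside.
- carton: Bystander, loose, leave where it is: cardboard carton, 100 x 70 x 60 (mm). Origin: centre of its underside.

How it is judged (in metres and radians):
On the way, in this order (a step that is already met when the one before it is completed fails the run):
1. the lever is flicked up to release (over 1.1 rad) (value of joint lever above 1.1 rad), for 0.2 s.
2. the bin is tipped fully forward (over 0.54 rad) with the lever still up (over 1.0 rad) (value of joint bin above 0.54 rad and value of joint lever above 1 rad), for 0.2 s.
At the end, for the whole second after the job is handed in: The bin stands fully open (tilt over 0.54 rad of 0.64), the lever is fully down (under 0.1 rad) so that its tongue locks the bin open, and both are at rest (value of joint bin above 0.54 rad and value of joint lever below 0.1 rad and velocity of joint bin between -0.1 and 0.1 rad/s and velocity of joint lever between -0.1 and 0.1 rad/s); the robot touches nothing.
It fails at once if a bystander is shifted by more than 30 mm or knocked over (distance of any of jar_tall, tin, phone, canister, tub, jar_wide, carton from where it was at the start of the episode above 0.03 m or angle between any of jar_tall, tin, phone, canister, tub, jar_wide, carton's own z axis and vertical above 0.5 rad).
It also fails if it takes over 54 s, if anything falls off the work surface, if the arm or the gripper's body presses on something with over 40 N, if the wrist force passes 120 N, or if a joint passes its speed limit or range.

## Working session

There is one attempt and no reset: what is moved stays moved. The work goes in short steps, Python scripts to look and compute and a tool call to move; the robot and the scene stay as the last step left them, time stands still between calls to the robot, and variables do not carry over. Pictures are saved under pics/ and viewed, at most 10 in all, crops included, and the job is handed in when it is done.

Besides the shell and the picture viewer there is one more tool, called after "Call:" by a JSON object that holds its "fn" and its "kwargs". apply_moves: Moves the arm, as the interface text tells. Shift numbers are shares of 400 mm and turn numbers shares of pi rad, none past 1 either way. Its arguments: {"type":"object","properties":{"deltas":{"type":"array"},"jaw":{"type":"number"},"grip_force":{"type":"number"}},"required":["deltas"]}

```bash
mkdir -p pics; python3 - <<'E'
from plant import env, viewer
import cv2
print(env.observe(), env.grip_point_offset)
for n in("top","side"):
    f=viewer.grab_frame(n); cv2.imwrite(f"pics/{n}0.png",f["img"][:,:,::-1])
    print(n,f["mtx"],f["D"],f["position"],f["orientation"])
E
```

```text
{'t': 0.0, 'joint_positions': array([-1.35378049e+00,  2.59311711e-01,  1.53605662e+00,  1.32748946e-07,
        1.34799194e+00, -2.02789160e-01]), 'dq': array([ 2.64740425e-04, -4.76082837e-04, -4.37083074e-05,  1.61980439e-03,
       -1.67250907e-04,  7.40115224e-04]), 'tau': array([ 1.85985002e-03, -4.37301922e+01, -2.84004307e+01,  7.18733808e-02,
        4.15802293e-02, -1.58153798e-04]), 'ee_pos': array([ 224.0800325 , -501.69902334,  217.84516635]), 'tcp_rot': array([-3.07090981e+00, -6.54228168e-01,  1.95361317e-05]), 'ft_force': array([-0.35750347,  0.1547714 ,  0.18012218]), 'moment': array([-0.00220157,  0.04636253, -0.02072065]), 'gripper_force': 0.0, 'opening': 1.000055916752619} 18.8
top [[548.20574086   0.         311.48590488]
 [  0.         548.20574086 240.62322969]
 [  0.           0.           1.        ]] [-0.11233691  0.          0.          0.          0.        ] [ 496.48878721   -4.87031662 1261.98017583] [-2.20664011  2.1677458  -0.08770887]
side [[434.15966675   0.         325.10897735]
 [  0.         434.15966675 244.3658385 ]
 [  0.           0.           1.        ]] [0.01418205 0.         0.         0.         0.        ] [ 564.56865541 -687.68043417  705.1781858 ] [-2.29047838  0.0582566  -0.02340214]
```

View pics/top0.png

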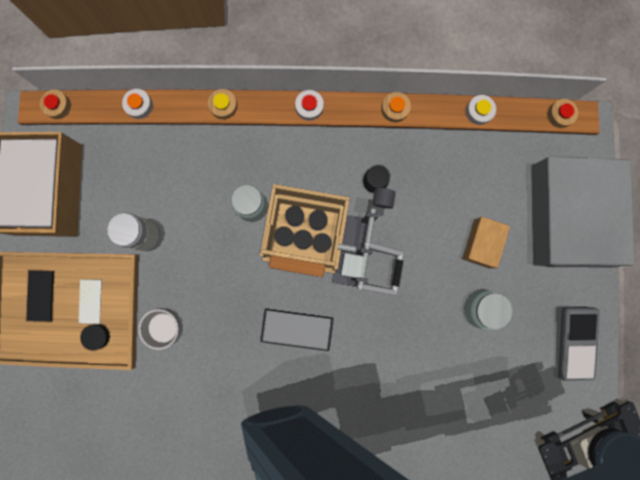

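View pics/side0.png

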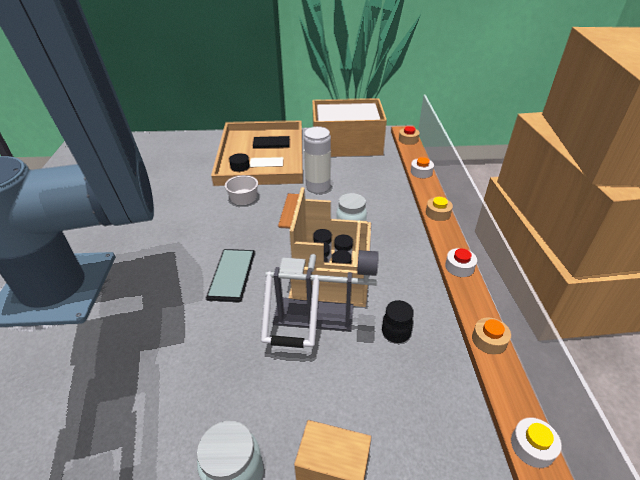

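The top view shows the bin unit at about (305,230), front towards image bottom (world -x), with the lever sleeve at about (397,273) and the tin at (377,178). In the side view the sleeve is at (287,342) and the tin at (398,320). I'll zoom in to fit the pose.

```bash
python3 - <<'E'
import cv2,numpy as np
a=cv2.imread("pics/top0.png")[160:310,240:440]; b=cv2.imread("pics/side0.png")[180:360,220:420]
cv2.imwrite("pics/topz.png",cv2.resize(a,None,fx=4,fy=4,interpolation=cv2.INTER_CUBIC))
cv2.imwrite("pics/sidez.png",cv2.resize(b,(660,594),interpolation=cv2.INTER_CUBIC))
E
```

```text
(no output)
```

View pics/topz.png

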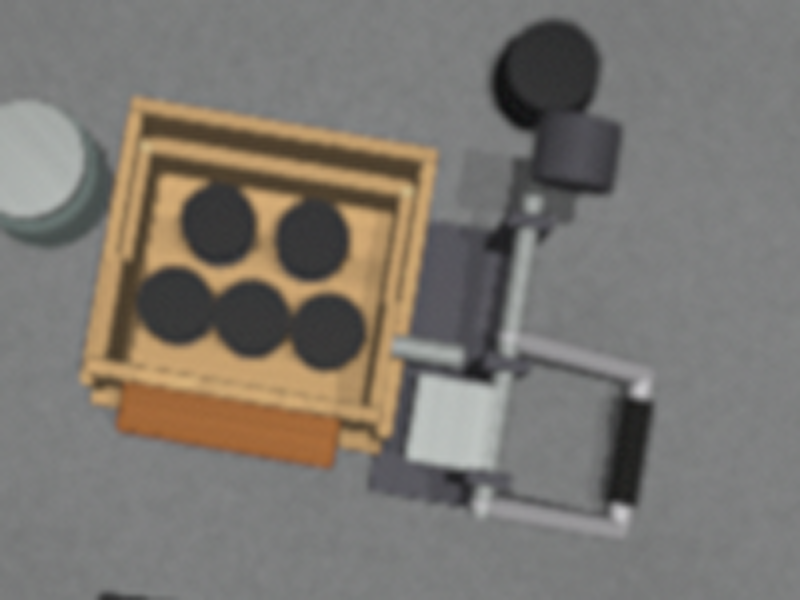

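View pics/sidez.png

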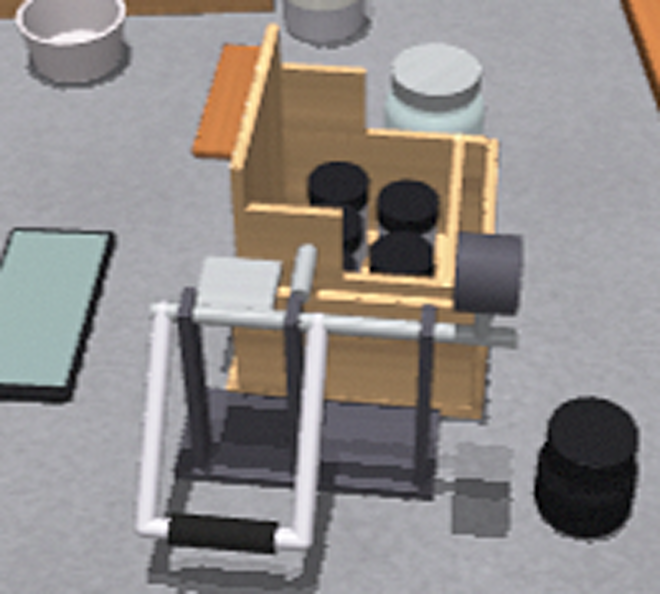

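The zoomed pictures agree. In the top crop the sleeve is at (631,452), the axle corners at (508,345) and (483,505), and the housing back corners at (137,100) and (437,152). In the side crop the sleeve is at (222,533) and the axle corners at (318,322) and (160,312). I'll fit the unit pose to these.

```bash
cat >h.py <<'E'
import numpy as np,cv2
from scipy.optimize import least_squares
from scipy.spatial.transform import Rotation as R
from plant import env,viewer
def cam(n):
    f=viewer.grab_frame(n); return f
def proj(f,P):
    Rm=R.from_rotvec(f["orientation"]).as_matrix().T
    return cv2.projectPoints(np.float64(P).reshape(-1,3),cv2.Rodrigues(Rm)[0],-Rm@np.float64(f["position"]),f["mtx"],f["D"])[0][:,0]
def ray(f,px,z):
    u=cv2.undistortPoints(np.float64([[px]]),f["mtx"],f["D"])[0,0]
    d=R.from_rotvec(f["orientation"]).apply([*u,1]); p=np.float64(f["position"])
    return p+d*(z-p[2])/d[2]
def U(q,P):
    return R.from_euler("z",q[2]).apply(np.float64(P).reshape(-1,3))+[q[0],q[1],0]
E
python3 - <<'E'
from h import *
T=cam("top");S=cam("side")
t=[((631,452),(-58,-220,45)),((641,382),(-14,-220,45)),((621,522),(-102,-220,45)),((137,100),(82.5,84,100)),((437,152),(82.5,-84,100)),((508,345),(-14,-135,130)),((483,505),(-102,-135,130)),((463,357),(-28,-112,127))]
s=[((222,533),(-58,-220,45)),((300,538),(-14,-220,45)),((147,525),(-102,-220,45)),((318,322),(-14,-135,130)),((160,312),(-102,-135,130)),((240,163),(-68,-74,188)),((275,28),(-68,74,188))]
tp=np.array([a for a,_ in t])/4+[240,160]; sp=np.array([a for a,_ in s])/3.3+[220,180]
tu=[b for _,b in t]; su=[b for _,b in s]
fun=lambda q:np.r_[(proj(T,U(q,tu))-tp).ravel(),(proj(S,U(q,su))-sp).ravel()]
r=least_squares(fun,[550,50,0.],x_scale=[10,10,.1],loss="soft_l1"); q=r.x
print(q); print(fun(q).reshape(-1,2).round(1))
np.save("q.npy",q)
for n,p in dict(bar=(-58,-220,45),axle=(-58,-135,130),rim=(-64,0,188),barup=(-58,-135-105,130+58)).items(): print(n,U(q,p).round(0))
for n,px,z in [("tin",(377,178.7),65),("jar_tall",(248,200),120),("phone",(297,329),10),("jar_wide",(491,309),90),("carton",(489,241),60)]: 
    w=ray(T,px,z); print(n,w.round(0),"unit",R.from_euler("z",-q[2]).apply(w-[q[0],q[1],0]).round(0))
E
```

```text
[ 6.09377993e+02  3.87388878e+00 -1.58065153e-01]
[[-0.6 -0.1]
 [ 0.1 -2.1]
 [-1.4  1.9]
 [-1.8 -1.9]
 [ 0.4 -1.2]
 [ 0.1 -2. ]
 [-0.8 -0.1]
 [-0.8 -0.2]
 [-0.2  0.7]
 [-0.   1.3]
 [-1.   1. ]
 [-0.5  0.9]
 [ 0.5  0.3]
 [-1.9  1.8]
 [-0.9 -1.4]]
bar [[ 517. -204.   45.]]
axle [[ 531. -120.  130.]]
rim [[546.  14. 188.]]
barup [[ 514. -224.  188.]]
tin [ 725. -155.   65.] unit [ 139. -139.   65.]
jar_tall [664. 123. 120.] unit [ 35. 126. 120.]
phone [387.  17.  10.] unit [-222.  -22.   10.]
jar_wide [ 442. -402.   90.] unit [-102. -428.   90.]
carton [ 591. -408.   60.] unit [  47. -410.   60.]
```

The fit residuals are about 2 px and consistent. Next I'll work out the approach: fingers closed, tool y along unit +x (so tool x lies along unit +y), above the opening of the U.

```bash
cat >>h.py <<'E'
def where():
    q=np.load("q.npy");o=env.observe();p=R.from_euler("z",-q[2]).apply(o["ee_pos"]-[q[0],q[1],0])
    t=R.from_rotvec(o["tcp_rot"]).as_matrix()[:,1]
    print("t",round(o["t"],2),"unit",p.round(1),"yaw err",round(np.arctan2(t[1],t[0])-q[2],4),"F",R.from_euler("z",-q[2]).apply(o["ft_force"]).round(1),"op",o["opening"])
def look(n,name,c,s):
    f=viewer.grab_frame(n); x0,y0,x1,y1=c
    cv2.imwrite(name,cv2.resize(f["img"][y0:y1,x0:x1,::-1],None,fx=s,fy=s,interpolation=cv2.INTER_CUBIC))
E
python3 - <<'E'
from h import *
q=np.load("q.npy"); Rm=R.from_rotvec([-3.07090981,-.654228168,0])
t=U(q,(-58,-192,200))[0]; print(t, Rm.inv().apply(t-[224.188,-502.24,218.653])/400)
y=Rm.as_matrix()[:,1]; print("twist",-(q[2]-np.arctan2(y[1],y[0]))/np.pi)
E
```

```text
[ 521.87874596 -176.60292906  200.        ] [ 1.01139693 -0.4399884   0.04776571]
twist -0.31605812529057475
```

Call:
{"fn": "apply_moves", "kwargs": {"deltas": [{"tx": 0.2, "ty": -0.088, "tz": 0, "twist": -0.06}, {"tx": 0.35, "ty": -0.15, "tz": 0, "twist": -0.12}, {"tx": 0.5, "ty": -0.22, "tz": 0, "twist": -0.18}, {"tx": 0.65, "ty": -0.29, "tz": 0.02, "twist": -0.24}, {"tx": 0.8, "ty": -0.35, "tz": 0.03, "twist": -0.29}, {"tx": 0.9, "ty": -0.4, "tz": 0.04, "twist": -0.316}, {"tx": 1.0, "ty": -0.44, "tz": 0.047, "twist": -0.316}, {"tx": 1.0, "ty": -0.44, "tz": 0.047, "twist": -0.316}, {"tx": 1.0, "ty": -0.44, "tz": 0.047, "twist": -0.316}, {"tx": 1.0, "ty": -0.44, "tz": 0.047, "twist": -0.316}], "jaw": -1, "grip_force": 20}}

```text
t: 1.45
ee_pos: [517.0, -179.7, 199.9]
tcp_rot: [2.392, 2.037, -0.001]
ft_force: [0.2, 0.4, 0.2]
opening: 0.011
gripper_force: 0.0
```

```bash
python3 -c "
from h import *
where()"
```

```text
t 1.45 unit [ -62.4 -195.9  199.9] yaw err -0.002 F [0.1 0.4 0.2] op 0.01132655828968788
```

Call:
{"fn": "apply_moves", "kwargs": {"deltas": [{"tx": 0.0075, "ty": 0.01, "tz": 0.08}, {"tx": 0.0075, "ty": 0.01, "tz": 0.16}, {"tx": 0.0075, "ty": 0.01, "tz": 0.24}, {"tx": 0.0075, "ty": 0.01, "tz": 0.32}, {"tx": 0.0075, "ty": 0.01, "tz": 0.35}, {"tx": 0.0075, "ty": 0.01, "tz": 0.35}]}}

```text
$.deltas[0]: bad value
```

```bash
python3 -c "
from h import *
where(); look('side','pics/s1.png',(200,160,440,360),3)"
```

```text
t 1.45 unit [ -62.4 -195.9  199.9] yaw err -0.002 F [0.1 0.4 0.2] op 0.01132655828968788
```

View pics/s1.png

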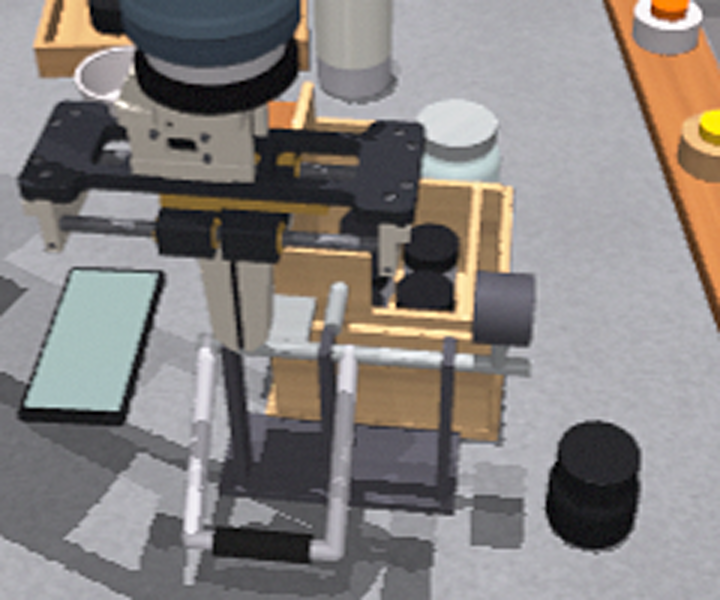

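The move was refused because every row needs a twist value. The picture shows the closed fingers at about (240,340), centred over the U in x, with the lever still down and the sleeve at (263,545). I'll send it again with twist added.

Call:
{"fn": "apply_moves", "kwargs": {"deltas": [{"tx": 0.0075, "ty": 0.01, "tz": 0.08, "twist": 0}, {"tx": 0.0075, "ty": 0.01, "tz": 0.16, "twist": 0}, {"tx": 0.0075, "ty": 0.01, "tz": 0.24, "twist": 0}, {"tx": 0.0075, "ty": 0.01, "tz": 0.32, "twist": 0}, {"tx": 0.0075, "ty": 0.01, "tz": 0.35, "twist": 0}, {"tx": 0.0075, "ty": 0.01, "tz": 0.35, "twist": 0}]}}

```text
t: 2.25
ee_pos: [521.6, -176.8, 59.7]
tcp_rot: [-2.391, -2.037, 0.001]
ft_force: [-0.1, -0.3, 0.4]
opening: 0.007
gripper_force: 0.0
```

```bash
python3 -c "
from h import *
where(); look('side','pics/s2.png',(200,160,440,360),3)"
```

```text
t 2.25 unit [ -58.2 -192.2   59.7] yaw err -0.0016 F [-0.  -0.3  0.4] op 0.00731927131865744
```

View pics/s2.png

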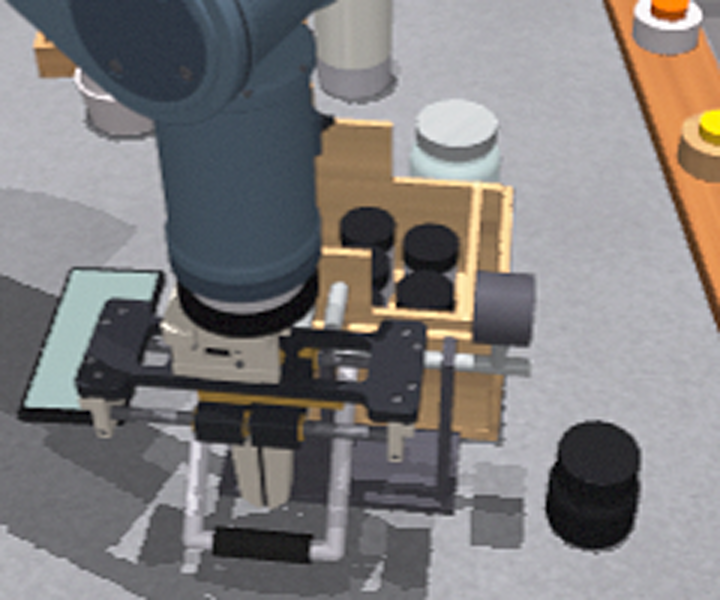

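Fingertips are at about (265,505), inside the U and just behind the sleeve. I'll lower a little and start pushing outward.

Call:
{"fn": "apply_moves", "kwargs": {"deltas": [{"tx": -0.0125, "ty": 0, "tz": 0.0375, "twist": 0}, {"tx": -0.02, "ty": 0, "tz": 0.055, "twist": 0}, {"tx": -0.035, "ty": 0, "tz": 0.05, "twist": 0}, {"tx": -0.055, "ty": 0, "tz": 0.04, "twist": 0}, {"tx": -0.075, "ty": 0, "tz": 0.03, "twist": 0}, {"tx": -0.075, "ty": 0, "tz": 0.03, "twist": 0}]}}

```text
t: 3.05
ee_pos: [518.2, -199.3, 50.1]
tcp_rot: [-2.386, -2.033, -0.012]
ft_force: [2.8, 26.7, 19.6]
opening: 0.005
gripper_force: 13.6
```

```bash
python3 -c "
from h import *
where(); look('side','pics/s3.png',(200,160,440,360),3)"
```

```text
t 3.05 unit [ -58.1 -215.    50.1] yaw err -0.0015 F [-1.4 26.8 19.6] op 0.00515407128560859
```

View pics/s3.png

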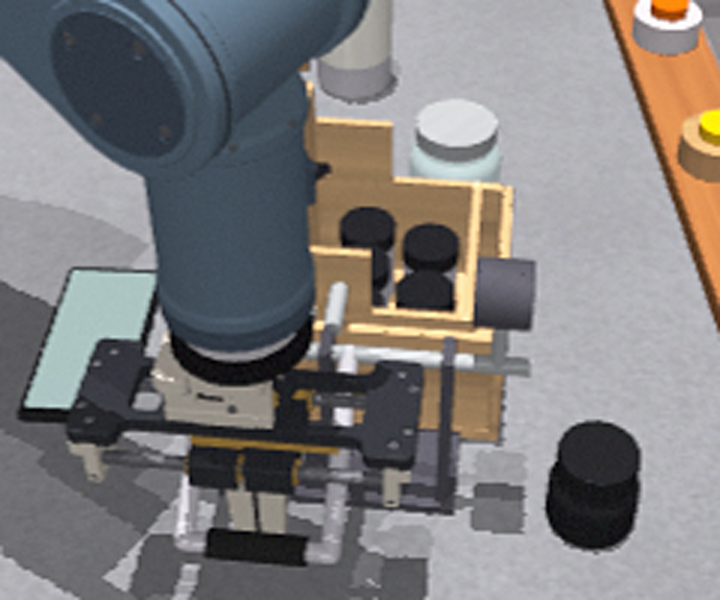

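The reaction (27 N inward, 20 N up) lies along the lever arm. So the tips are pressing on the upper inner side of the bar (sleeve now at about (257,547)) and are too high. I'll back off and go lower.

Call:
{"fn": "apply_moves", "kwargs": {"deltas": [{"tx": 0.055, "ty": 0, "tz": -0.01, "twist": 0}, {"tx": 0.055, "ty": 0, "tz": 0.01, "twist": 0}, {"tx": 0.055, "ty": 0, "tz": 0.04, "twist": 0}, {"tx": 0.0525, "ty": 0, "tz": 0.05, "twist": 0}, {"tx": 0.0525, "ty": 0, "tz": 0.05, "twist": 0}]}}

```text
t: 3.72
ee_pos: [520.0, -185.3, 26.9]
tcp_rot: [-2.389, -2.037, 0.001]
ft_force: [0.6, 0.0, -0.3]
opening: 0.004
gripper_force: 0.3
```

```bash
python3 -c "
from h import *
where()"
```

```text
t 3.73 unit [ -58.4 -200.9   26.9] yaw err -0.0009 F [ 0.6  0.1 -0.3] op 0.004006934837322503
```

Call:
{"fn": "apply_moves", "kwargs": {"deltas": [{"tx": -0.01, "ty": 0, "tz": 0, "twist": 0}, {"tx": -0.0225, "ty": 0, "tz": 0, "twist": 0}, {"tx": -0.0375, "ty": 0, "tz": -0.0025, "twist": 0}, {"tx": -0.05, "ty": 0, "tz": -0.01, "twist": 0}, {"tx": -0.0625, "ty": 0, "tz": -0.0275, "twist": 0}, {"tx": -0.0625, "ty": 0, "tz": -0.0275, "twist": 0}]}}

```text
t: 4.47
ee_pos: [518.4, -203.0, 41.4]
tcp_rot: [-2.387, -2.034, -0.014]
ft_force: [5.7, 30.3, 20.3]
opening: 0.008
gripper_force: 15.7
```

```bash
python3 -c "
from h import *
where(); look('side','pics/s4.png',(200,160,440,360),3)"
```

```text
t 4.47 unit [ -57.3 -218.6   41.4] yaw err -0.0013 F [ 0.8 30.8 20.3] op 0.007712942914897067
```

View pics/s4.png

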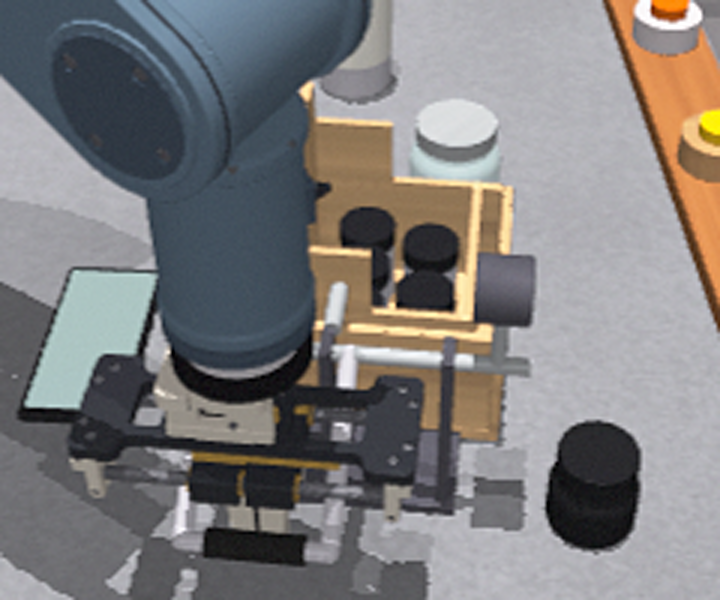

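The force is the same again: 31 N inward and 20 N up. That fits friction (about 0.65) from the bar sliding up the finger, so the finger has to rise at least as fast as the bar. I'll check the actual lever angle from the sleeve pixel.

```bash
python3 -c "
from h import *
q=np.load('q.npy');S=cam('side')
for th in (0,.05,.1,.15,.2,.3):
    a=th-np.pi/4; print(th,((proj(S,U(q,(-58,-135-120*np.cos(a),130+120*np.sin(a))))-[200,160])*3).round(0), 130+120*np.sin(a), -135-120*np.cos(a))
"
```

```text
0 [[261. 546.]] 45.14718625761431 -219.8528137423857
0.05 [[260. 548.]] 49.494103320670746 -223.98764296157734
0.1 [[258. 548.]] 54.04224319876502 -227.90004941723356
0.15 [[257. 549.]] 58.78023791082734 -231.58025413075723
0.2 [[255. 548.]] 63.696244937577504 -235.01905850697798
0.3 [[252. 546.]] 74.01273187986625 -241.1387102260257
```

The lever is at about 0.2 rad, as planned. Now I'll follow the arc with the finger rising along with the bar.

Call:
{"fn": "apply_moves", "kwargs": {"deltas": [{"tx": 0, "ty": 0, "tz": -0.02, "twist": 0}, {"tx": -0.0075, "ty": 0, "tz": -0.045, "twist": 0}, {"tx": -0.0175, "ty": 0, "tz": -0.0725, "twist": 0}, {"tx": -0.0275, "ty": 0, "tz": -0.1025, "twist": 0}, {"tx": -0.035, "ty": 0, "tz": -0.1325, "twist": 0}, {"tx": -0.04, "ty": 0, "tz": -0.1675, "twist": 0}, {"tx": -0.0375, "ty": 0, "tz": -0.1975, "twist": 0}, {"tx": -0.02, "ty": 0, "tz": -0.2125, "twist": 0}, {"tx": 0.01, "ty": 0, "tz": -0.2175, "twist": 0}, {"tx": 0.03, "ty": 0, "tz": -0.2175, "twist": 0}]}}

```text
t: 5.82
ee_pos: [518.7, -197.9, 126.1]
tcp_rot: [2.39, 2.038, -0.001]
ft_force: [0.7, 0.0, -0.4]
opening: 0.005
gripper_force: 0.0
```

```bash
python3 -c "
from h import *
where(); look('side','pics/s5.png',(200,160,440,360),3)"
```

```text
t 5.83 unit [ -57.8 -213.5  126.1] yaw err -0.0004 F [ 0.7  0.1 -0.4] op 0.005234443262810171
```

View pics/s5.png

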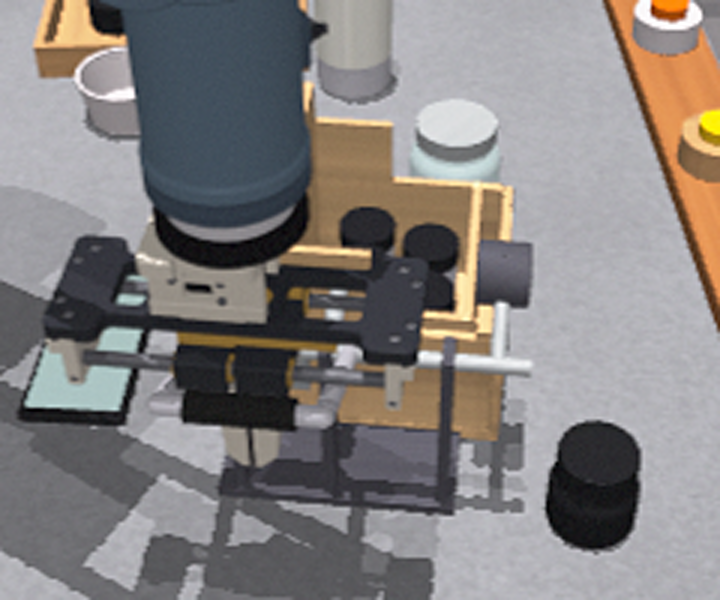

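The lever is up, with the sleeve at about (240,410), and the tool touches nothing. Next I'll lift and go to the bin's inside, behind the front panel.

Call:
{"fn": "apply_moves", "kwargs": {"deltas": [{"tx": 0, "ty": 0, "tz": -0.13, "twist": 0}, {"tx": 0, "ty": 0, "tz": -0.25, "twist": 0}, {"tx": 0.1, "ty": 0.02, "tz": -0.27, "twist": 0}, {"tx": 0.24, "ty": 0.05, "tz": -0.27, "twist": 0}, {"tx": 0.38, "ty": 0.08, "tz": -0.27, "twist": 0}, {"tx": 0.5, "ty": 0.095, "tz": -0.27, "twist": 0}, {"tx": 0.534, "ty": 0.095, "tz": -0.25, "twist": 0}, {"tx": 0.534, "ty": 0.095, "tz": -0.13, "twist": 0}, {"tx": 0.534, "ty": 0.095, "tz": -0.02, "twist": 0}, {"tx": 0.534, "ty": 0.095, "tz": -0.02, "twist": 0}]}}

```text
t: 7.12
ee_pos: [586.6, 6.4, 130.0]
tcp_rot: [-2.386, -2.034, 0.01]
ft_force: [-0.1, -0.3, 1.0]
opening: 0.006
gripper_force: 0.0
```

```bash
python3 -c "
from h import *
where()
q=np.load('q.npy');S=cam('side'); im=S['img'].astype(int)
for th in (1.0,1.1,1.2,1.3):
    a=th-np.pi/4; P=[(-58+d,-135-120*np.cos(a),130+120*np.sin(a)) for d in (-20,0,20)]; px=proj(S,U(q,P)); print(th,px.round(0).tolist(),[im[int(round(v)),int(round(u))].sum() for u,v in px])
m=(im.sum(2)<90)[250:345,240:310]; ys,xs=np.nonzero(m); print(len(xs),xs.mean()+240,ys.mean()+250)
"
```

```text
t 7.12 unit [-22.9  -1.1 130. ] yaw err -0.0011 F [-0.  -0.3  1. ] op 0.005709852867657035
1.0 [[267.0, 316.0], [280.0, 317.0], [292.0, 318.0]] [np.int64(488), np.int64(159), np.int64(190)]
1.1 [[267.0, 310.0], [279.0, 311.0], [292.0, 312.0]] [np.int64(523), np.int64(158), np.int64(266)]
1.2 [[267.0, 303.0], [279.0, 304.0], [292.0, 305.0]] [np.int64(515), np.int64(168), np.int64(308)]
1.3 [[267.0, 296.0], [280.0, 297.0], [292.0, 298.0]] [np.int64(117), np.int64(115), np.int64(117)]
163 263.2085889570552 288.1963190184049
```

The sleeve matches 1.3 rad in the picture. I'll pull the panel forward.

Call:
{"fn": "apply_moves", "kwargs": {"deltas": [{"tx": 0, "ty": -0.04, "tz": -0.0125, "twist": 0}, {"tx": 0, "ty": -0.07, "tz": -0.0125, "twist": 0}, {"tx": 0, "ty": -0.1, "tz": -0.0125, "twist": 0}, {"tx": 0, "ty": -0.13, "tz": -0.0125, "twist": 0}, {"tx": 0, "ty": -0.16, "tz": -0.0125, "twist": 0}, {"tx": 0, "ty": -0.19, "tz": -0.0125, "twist": 0}, {"tx": 0, "ty": -0.22, "tz": -0.0125, "twist": 0}, {"tx": 0, "ty": -0.245, "tz": -0.0125, "twist": 0}, {"tx": 0, "ty": -0.265, "tz": -0.0125, "twist": 0}, {"tx": 0, "ty": -0.265, "tz": -0.0125, "twist": 0}]}}

```text
t: 8.43
ee_pos: [484.5, 23.9, 138.9]
tcp_rot: [-2.39, -2.039, 0.0]
ft_force: [0.1, 0.1, 0.4]
opening: 0.006
gripper_force: 0.0
```

```bash
python3 -c "
from h import *
where()"
```

```text
t 8.43 unit [-126.4    0.2  138.9] yaw err -0.0001 F [0.  0.1 0.4] op 0.006383029872370194
```

Call:
{"fn": "apply_moves", "kwargs": {"deltas": [{"tx": 0, "ty": -0.0125, "tz": 0, "twist": 0}, {"tx": 0, "ty": -0.025, "tz": 0, "twist": 0}, {"tx": 0, "ty": -0.025, "tz": 0, "twist": 0}, {"tx": 0, "ty": -0.025, "tz": 0, "twist": 0}]}}

```text
t: 8.93
ee_pos: [475.5, 25.3, 138.9]
tcp_rot: [2.39, 2.039, 0.0]
ft_force: [-0.4, -0.2, 0.1]
opening: 0.005
gripper_force: 0.0
```

```bash
python3 -c "
from h import *
where()"
```

```text
t 8.93 unit [-1.356e+02  1.000e-01  1.389e+02] yaw err -0.0002 F [-0.4 -0.3  0.1] op 0.0046816026993014535
```

No contact force yet, so I'll raise out of the bin, go over to above the lever bar, and check the bin's tilt by the lip colour.

Call:
{"fn": "apply_moves", "kwargs": {"deltas": [{"tx": 0, "ty": 0, "tz": -0.13, "twist": 0}, {"tx": 0, "ty": 0, "tz": -0.235, "twist": 0}, {"tx": -0.1, "ty": 0.05, "tz": -0.235, "twist": 0}, {"tx": -0.24, "ty": 0.1, "tz": -0.235, "twist": 0}, {"tx": -0.38, "ty": 0.16, "tz": -0.235, "twist": 0}, {"tx": -0.52, "ty": 0.195, "tz": -0.235, "twist": 0}, {"tx": -0.6, "ty": 0.195, "tz": -0.235, "twist": 0}, {"tx": -0.6, "ty": 0.195, "tz": -0.235, "twist": 0}]}}

```text
t: 9.93
ee_pos: [514.2, -226.4, 232.3]
tcp_rot: [-2.394, -2.034, 0.001]
ft_force: [0.2, -0.2, 0.8]
opening: 0.004
gripper_force: 0.0
```

```bash
python3 -c "
from h import *
where()
q=np.load('q.npy')
for n,c in (('side',(230,150,400,360)),('top',(240,200,370,320))):
    S=cam(n); im=S['img']
    for th in (0,.3,.45,.55,.64):
        P=[]
        for y in (-55,55):
            for x in (-4,-32):
                z=165; P.append((-68+x*np.cos(th)-z*np.sin(th),y,22+z*np.cos(th)+x*np.sin(th)))
        print(n,th,proj(S,U(q,P)).round(0).tolist())
    h=cv2.cvtColor(im,cv2.COLOR_RGB2HSV); m=(h[...,0]>5)&(h[...,0]<15)&(h[...,1]>150)
    x0,y0,x1,y1=c; ys,xs=np.nonzero(m[y0:y1,x0:x1]); print(len(xs),xs.mean()+x0,ys.mean()+y0,xs.min()+x0,xs.max()+x0,ys.min()+y0,ys.max()+y0)
    cv2.imwrite('pics/chk_'+n+'.png',im[:,:,::-1])
"
```

```text
t 9.93 unit [ -57.8 -242.3  232.3] yaw err -0.004 F [ 0.3 -0.1  0.8] op 0.004138201160878118
side 0 [[290.0, 225.0], [276.0, 224.0], [299.0, 192.0], [286.0, 192.0]]
side 0.3 [[266.0, 227.0], [253.0, 229.0], [277.0, 194.0], [265.0, 197.0]]
side 0.45 [[255.0, 230.0], [243.0, 234.0], [266.0, 198.0], [256.0, 201.0]]
side 0.55 [[248.0, 233.0], [237.0, 238.0], [260.0, 200.0], [250.0, 205.0]]
side 0.64 [[243.0, 236.0], [233.0, 241.0], [255.0, 203.0], [246.0, 209.0]]
38 270.2894736842105 217.26315789473682 239 399 150 236
top 0 [[325.0, 264.0], [323.0, 278.0], [270.0, 254.0], [267.0, 268.0]]
top 0.3 [[321.0, 289.0], [318.0, 302.0], [266.0, 279.0], [264.0, 292.0]]
top 0.45 [[319.0, 300.0], [316.0, 312.0], [264.0, 290.0], [262.0, 302.0]]
top 0.55 [[317.0, 307.0], [315.0, 318.0], [263.0, 297.0], [262.0, 309.0]]
top 0.64 [[316.0, 313.0], [314.0, 323.0], [262.0, 303.0], [261.0, 313.0]]
308 289.0487012987013 311.3831168831169 264 315 305 318
```

```bash
python3 -c "
import cv2,numpy as np
for f,(x0,y0,x1,y1) in (('pics/top0.png',(255,240,340,290)),('pics/chk_top.png',(250,285,330,335))):
    h=cv2.cvtColor(cv2.imread(f),cv2.COLOR_BGR2HSV)[y0:y1,x0:x1]
    for s in (120,150):
        m=((h[...,0]>5)&(h[...,0]<15)&(h[...,1]>s)).astype(np.uint8); ys,xs=np.nonzero(m)
        print(f,s,len(xs),xs.mean()+x0,ys.mean()+y0,(cv2.boxPoints(cv2.minAreaRect(np.c_[xs,ys].astype(np.float32)))+[x0,y0]).round(0).tolist())
"
```

```text
pics/top0.png 120 667 296.6416791604198 265.6506746626687 [[268.0, 267.0], [270.0, 255.0], [325.0, 264.0], [323.0, 276.0]]
pics/top0.png 150 610 296.5377049180328 265.5524590163934 [[269.0, 267.0], [271.0, 255.0], [324.0, 265.0], [322.0, 276.0]]
pics/chk_top.png 120 364 289.1401098901099 311.47527472527474 [[263.0, 311.0], [264.0, 304.0], [316.0, 312.0], [314.0, 319.0]]
pics/chk_top.png 150 308 289.0487012987013 311.3831168831169 [[263.0, 310.0], [264.0, 304.0], [315.0, 313.0], [314.0, 319.0]]
```

The lip edges in the top view match a tilt of about 0.62 to 0.63 rad, so the bin is at its stop. Now I'll press the lever bar down along its arc.

Call:
{"fn": "apply_moves", "kwargs": {"deltas": [{"tx": -0.0025, "ty": 0, "tz": 0.0675, "twist": 0}, {"tx": -0.0125, "ty": 0, "tz": 0.105, "twist": 0}, {"tx": -0.02, "ty": 0, "tz": 0.13, "twist": 0}, {"tx": -0.025, "ty": 0, "tz": 0.1725, "twist": 0}, {"tx": -0.03, "ty": 0, "tz": 0.2025, "twist": 0}, {"tx": -0.03, "ty": 0, "tz": 0.2325, "twist": 0}, {"tx": -0.0275, "ty": 0, "tz": 0.2625, "twist": 0}, {"tx": -0.0275, "ty": 0, "tz": 0.2875, "twist": 0}]}}

```text
t: 11.02
ee_pos: [512.7, -234.3, 117.0]
tcp_rot: [-2.389, -2.038, -0.0]
ft_force: [-0.4, 0.8, 0.3]
opening: 0.006
gripper_force: 0.2
```

```bash
python3 -c "
from h import *
where()"
```

```text
t 11.03 unit [ -58.  -250.4  117. ] yaw err -0.0001 F [-0.5  0.8  0.3] op 0.005685156727269831
```

Call:
{"fn": "apply_moves", "kwargs": {"deltas": [{"tx": 0.005, "ty": 0, "tz": 0.03, "twist": 0}, {"tx": 0.0125, "ty": 0, "tz": 0.0575, "twist": 0}, {"tx": 0.0225, "ty": 0, "tz": 0.0775, "twist": 0}, {"tx": 0.0325, "ty": 0, "tz": 0.0975, "twist": 0}, {"tx": 0.0475, "ty": 0, "tz": 0.12, "twist": 0}, {"tx": 0.0625, "ty": 0, "tz": 0.1375, "twist": 0}, {"tx": 0.0775, "ty": 0, "tz": 0.1525, "twist": 0}, {"tx": 0.0775, "ty": 0, "tz": 0.165, "twist": 0}, {"tx": 0.0775, "ty": 0, "tz": 0.165, "twist": 0}]}}

```text
t: 12.15
ee_pos: [517.8, -203.1, 54.0]
tcp_rot: [-2.389, -2.039, -0.001]
ft_force: [-5.1, 7.1, 18.1]
opening: 0.006
gripper_force: 9.2
```

```bash
python3 -c "
from h import *
where()"
```

```text
t 12.15 unit [ -57.9 -218.8   54. ] yaw err 0.0003 F [-6.2  6.2 18.1] op 0.005946771851064892
```

The tip has stopped on the bar at z = 54 with 18 N, exactly where the fully-down lever should be. I'll retreat straight up and outward and check.

Call:
{"fn": "apply_moves", "kwargs": {"deltas": [{"tx": 0, "ty": 0, "tz": -0.03, "twist": 0}, {"tx": 0, "ty": 0, "tz": -0.15, "twist": 0}, {"tx": -0.02, "ty": 0, "tz": -0.3, "twist": 0}, {"tx": -0.1, "ty": -0.1, "tz": -0.45, "twist": 0}, {"tx": -0.2, "ty": -0.2, "tz": -0.5, "twist": 0}, {"tx": -0.3, "ty": -0.3, "tz": -0.5, "twist": 0}, {"tx": -0.4, "ty": -0.4, "tz": -0.5, "twist": 0}, {"tx": -0.5, "ty": -0.5, "tz": -0.5, "twist": 0}, {"tx": -0.5, "ty": -0.5, "tz": -0.5, "twist": 0}, {"tx": -0.5, "ty": -0.5, "tz": -0.5, "twist": 0}]}}

```text
t: 13.4
ee_pos: [288.7, -370.2, 252.0]
tcp_rot: [2.391, 2.037, 0.001]
ft_force: [0.0, 0.2, 1.1]
opening: 0.008
gripper_force: 0.0
```

```bash
python3 -c "
from h import *
where()
a=cam('side')['img'][150:380,160:440,::-1]; b=cam('top')['img'][150:350,225:425,::-1]
cv2.imwrite('pics/end.png',np.hstack([cv2.resize(a,(487,400),interpolation=cv2.INTER_CUBIC),cv2.resize(b,(313,400))[:, :]]))"
```

```text
t 13.4 unit [-257.8 -419.9  252. ] yaw err -0.0015 F [0.  0.2 1.1] op 0.008117760699274324
```

View pics/end.png

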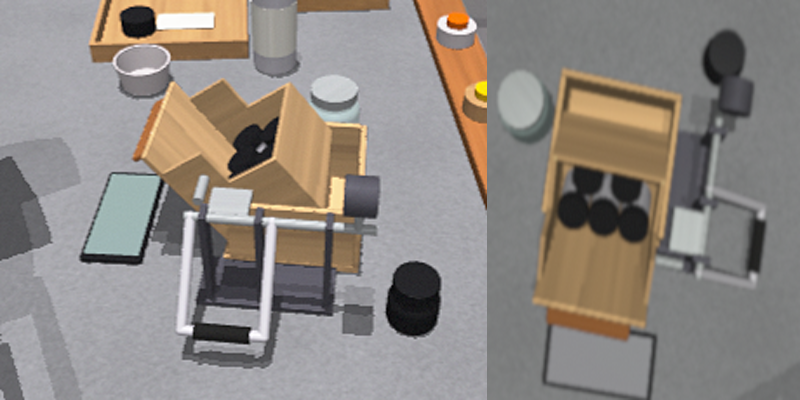

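The bin is fully open, with the pin in front of the tongue at about (203,190). The lever is down with the sleeve at (222,333), the bystanders stand where they were, and the robot is clear. Handing in.

```bash
python3 -c "
from plant import env
print(env.job_done())"
```

```text
the job is handed in; nothing more can be done
None
```

I flicked the lever up, tipped the bin fully open and pressed the lever fully down to lock it. The last picture shows the bin open, the lever down and the jars and other things in view still in place; the job is handed in, but no verdict came back.

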